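Pack out a board carrier in the inspection nest and hold the fence closed

TASK

The black carrier with the green circuit boards sits loose in the inspection nest. Take yellow spacer plates from their rack and stand them side by side, seated on the base plate, in the gap between the carrier and the grey sliding fence until the fence, pushed towards them, closes firmly on the pack before running out of slot travel and clamps the carrier against the fixed fence. Do not press on the carrier with the robot or disturb the things lying about, and finish while holding the fence pressed firmly against the pack, so that a colleague can tighten its screws.

Things in the scene. Friction and masses are not known exactly. Their poses are not given: they have to be found in the camera images.
- tab_a (a point): tab of yellow spacer plate A. Plate: 122 long (x axis) x 10 thick (y) x 28 mm high, on its long edge, z up, 60 g; from its top edge rises the tab, 18 (x) x 10 (y) x 30 mm tall. Point: centre of the tab (grasp here), 43 mm above the plate's lower edge, -51 mm in x from its middle. Plates differ only in tab place (-51, -17, 17, 51 mm): with x axes one way, tabs do not meet side by side. Starts in the rack.
- tab_b (a point): tab of yellow spacer plate B. Plate: 122 long (x axis) x 10 thick (y) x 28 mm high, on its long edge, z up, 60 g; from its top edge rises the tab, 18 (x) x 10 (y) x 30 mm tall. Point: centre of the tab (grasp here), 43 mm above the plate's lower edge, -17 mm in x from its middle. Plates differ only in tab place (-51, -17, 17, 51 mm): with x axes one way, tabs do not meet side by side. Starts in the rack.
- tab_c (a point): tab of yellow spacer plate C. Plate: 122 long (x axis) x 10 thick (y) x 28 mm high, on its long edge, z up, 60 g; from its top edge rises the tab, 18 (x) x 10 (y) x 30 mm tall. Point: centre of the tab (grasp here), 43 mm above the plate's lower edge, +17 mm in x from its middle. Plates differ only in tab place (-51, -17, 17, 51 mm): with x axes one way, tabs do not meet side by side. Starts in the rack.
- tab_d (a point): tab of yellow spacer plate D. Plate: 122 long (x axis) x 10 thick (y) x 28 mm high, on its long edge, z up, 60 g; from its top edge rises the tab, 18 (x) x 10 (y) x 30 mm tall. Point: centre of the tab (grasp here), 43 mm above the plate's lower edge, +51 mm in x from its middle. Plates differ only in tab place (-51, -17, 17, 51 mm): with x axes one way, tabs do not meet side by side. Starts in the rack.
- carrier_mid (a point): middle of the board carrier, a black slab 170 (x) x 130 (y) x 24 mm high with green boards on top, lying loose on the base plate, about 0.5 kg; point 12 mm above the base plate. Its +y face (65 mm away) looks at the sliding fence, its -y face at the fixed fence, of which it lies 0 to 4 mm short; a push by the pack slides it there. Robot must not press on it.
- datum_face (a point): middle of the inner face of the fixed aluminium fence, a bar 180 x 20 x 26 mm high; point 13 mm above the base plate. y axis points across the nest to the sliding fence, x along the fences, z up. The dark steel base plate is 250 x 330 mm, its top 12 mm above the table.
- fence_face (a point): middle of the inner face of the grey sliding L fence, 160 mm long (x), upright leg 10 thick and 26.5 mm high, 8 mm thick foot reaching 68 mm behind the face (+y); point 13 mm above the base plate. Axes as the fixed fence's. Bolted in varying places: with the carrier home the gap is 36 to 51 mm with the fence backed off, 24 mm less at the end of its slots; two or three plates fill it.
- fence_knob (a point): black round knob of the sliding fence, by which it is pushed: head 20 mm in diameter, 28 mm tall, on a 14 mm stem; point: middle of the head, on its axis, 44 mm above the base plate, 40 mm behind the fence's face (+y). Two screw heads, 17 mm high over the base plate, stand 50 mm to either side.
- fence (a joint): travel of the sliding fence, m: 0 backed off, growing towards the carrier (-y), stopped by the end of its slots at 0.024. About 1 N of friction, no spring, no lock; carrier and pack add about 5 N of friction, so a firm push of about 15 N at the knob clamps everything.
- rack_mid (a point): middle of the grey comb rack, 136 (x) x 112 (y) x 21 mm high, on the table; point on the slot floor, 5 mm above the table. Four slots along x, 24 mm apart in y, each 12 mm wide and 16 mm deep, one plate in each in any order.
- lens_tube: bystander: black lens barrel; origin at the centre of its underside; leave it where it is
- loupe: bystander: loupe; origin at the centre of its underside; leave it where it is
- ipa_bottle: bystander: white bottle; origin at the centre of its underside; leave it where it is
- cal_target: bystander: chequered calibration plate; origin at the centre of its underside; leave it where it is
- thumb_nut: bystander: steel thumb nut; origin at the centre of its underside; leave it where it is
- screwdriver: bystander: screwdriver lying on the table; leave it where it is
- esd_brush: bystander: brush lying on the table; leave it where it is
Things that resemble listed ones, but are neither listed nor needed, are in the scene too. What is shaped like the part that bears tab_a but brown or turquoise is not meant. Leave any turquoise look-alike of the part that bears tab_c alone.

How it is judged:
On the way:
1. a first spacer plate stands seated in the gap, let go ((((height (world z) of tab_a between 0.052 and 0.058 m and angle between tab_a's own z axis and vertical below 0.08 rad and y of tab_a in the frame of carrier_mid between 0.066 and 0.125 m and (x of tab_a in the frame of carrier_mid between -0.081 and -0.021 m or x of tab_a in the frame of carrier_mid between 0.021 and 0.081 m) and angle between the x axis of tab_a and the x axis of carrier_mid, either way round below 0.06 rad) and contact force between the fingers and shim_a below 0.3 N) or ((height (world z) of tab_b between 0.052 and 0.058 m and angle between tab_b's own z axis and vertical below 0.08 rad and y of tab_b in the frame of carrier_mid between 0.066 and 0.125 m and (x of tab_b in the frame of carrier_mid between -0.047 and 0.013 m or x of tab_b in the frame of carrier_mid between -0.013 and 0.047 m) and angle between the x axis of tab_b and the x axis of carrier_mid, either way round below 0.06 rad) and contact force between the fingers and shim_b below 0.3 N) or ((height (world z) of tab_c between 0.052 and 0.058 m and angle between tab_c's own z axis and vertical below 0.08 rad and y of tab_c in the frame of carrier_mid between 0.066 and 0.125 m and (x of tab_c in the frame of carrier_mid between -0.047 and 0.013 m or x of tab_c in the frame of carrier_mid between -0.013 and 0.047 m) and angle between the x axis of tab_c and the x axis of carrier_mid, either way round below 0.06 rad) and contact force between the fingers and shim_c below 0.3 N) or ((height (world z) of tab_d between 0.052 and 0.058 m and angle between tab_d's own z axis and vertical below 0.08 rad and y of tab_d in the frame of carrier_mid between 0.066 and 0.125 m and (x of tab_d in the frame of carrier_mid between -0.081 and -0.021 m or x of tab_d in the frame of carrier_mid between 0.021 and 0.081 m) and angle between the x axis of tab_d and the x axis of carrier_mid, either way round below 0.06 rad) and contact force between the fingers and shim_d below 0.3 N))), for 0.1 s.
At the end, for the whole second after the job is handed in: Fingers press the still fence on the pack (over 5 N; 3 N on the carrier, 2.5 N on the fixed fence), travel under 23.5 mm. Plates in the gap: seated within 3 mm, upright within 0.08 rad, parallel within 0.06 rad, middle within 30 mm of the carrier's; other tabs over 190 mm from it. No plate held ((contact force between fence and shim_a above 5 N or contact force between fence and shim_b above 5 N or contact force between fence and shim_c above 5 N or contact force between fence and shim_d above 5 N) and (contact force between carrier and shim_a above 3 N or contact force between carrier and shim_b above 3 N or contact force between carrier and shim_c above 3 N or contact force between carrier and shim_d above 3 N) and contact force between datum_fence and carrier above 2.5 N and contact force between the fingers and fence above 3 N and value of joint fence below 0.0235 m and velocity of joint fence below 0.005 m/s and ((height (world z) of tab_a between 0.052 and 0.058 m and angle between tab_a's own z axis and vertical below 0.08 rad and y of tab_a in the frame of carrier_mid between 0.066 and 0.125 m and (x of tab_a in the frame of carrier_mid between -0.081 and -0.021 m or x of tab_a in the frame of carrier_mid between 0.021 and 0.081 m) and angle between the x axis of tab_a and the x axis of carrier_mid, either way round below 0.06 rad) or horizontal distance between tab_a and carrier_mid above 0.19 m) and ((height (world z) of tab_b between 0.052 and 0.058 m and angle between tab_b's own z axis and vertical below 0.08 rad and y of tab_b in the frame of carrier_mid between 0.066 and 0.125 m and (x of tab_b in the frame of carrier_mid between -0.047 and 0.013 m or x of tab_b in the frame of carrier_mid between -0.013 and 0.047 m) and angle between the x axis of tab_b and the x axis of carrier_mid, either way round below 0.06 rad) or horizontal distance between tab_b and carrier_mid above 0.19 m) and ((height (world z) of tab_c between 0.052 and 0.058 m and angle between tab_c's own z axis and vertical below 0.08 rad and y of tab_c in the frame of carrier_mid between 0.066 and 0.125 m and (x of tab_c in the frame of carrier_mid between -0.047 and 0.013 m or x of tab_c in the frame of carrier_mid between -0.013 and 0.047 m) and angle between the x axis of tab_c and the x axis of carrier_mid, either way round below 0.06 rad) or horizontal distance between tab_c and carrier_mid above 0.19 m) and ((height (world z) of tab_d between 0.052 and 0.058 m and angle between tab_d's own z axis and vertical below 0.08 rad and y of tab_d in the frame of carrier_mid between 0.066 and 0.125 m and (x of tab_d in the frame of carrier_mid between -0.081 and -0.021 m or x of tab_d in the frame of carrier_mid between 0.021 and 0.081 m) and angle between the x axis of tab_d and the x axis of carrier_mid, either way round below 0.06 rad) or horizontal distance between tab_d and carrier_mid above 0.19 m) and contact force between the fingers and shim_a below 0.5 N and contact force between the fingers and shim_b below 0.5 N and contact force between the fingers and shim_c below 0.5 N and contact force between the fingers and shim_d below 0.5 N); the arm keeps its last pose, push and grip.
It fails at once if the robot presses on the board carrier (contact force between any of the fingers, the arm and carrier above 2 N).
It fails at once if the carrier is tipped (angle between carrier_mid's own z axis and vertical above 0.1 rad).
It fails at once if a bystander is disturbed (distance of any of lens_tube, loupe, screwdriver, esd_brush, ipa_bottle, cal_target, thumb_nut from where it was at the start of the episode above 0.03 m).
It also fails if it takes over 72 s, if anything falls off the work surface, if the arm or the gripper's body presses on something with over 40 N, if the wrist force passes 120 N, or if a joint passes its speed limit or range.

ROBOT

A 6-joint arm with a two-finger parallel gripper is mounted at the origin on the work surface. World frame = base frame: x ahead of the robot, y to its left, z up, the work surface at z = 0. Lengths are in m, angles in rad, forces in N, time in s.
With the tool pointing down it reaches from about 0.15 to 0.775 m from the base axis. Payload 6.1 kg.
Tool frame: the origin (TCP) lies midway between the tips of the shut fingers; the grasp point (between the pads) lies 19 mm behind it (hold_point_z is the distance from the TCP to the grasp point, in m); z points along the fingers, y is the line along which they close (so a half turn about z gives the same grasp; the last joint's range is limited). The gripper opens to 85 mm and grips with 20 to 120 N. Pads are 22 mm wide; open, the fingers measure 114 mm over their backs; the gripper's body (76 mm by 85 mm) begins 54 mm behind the grasp point. The pads swing forward as they close: fully open they stand 13 mm farther back than shut.
Start: joints at [1.143, 0.126, -0.04, 1.405, 0, 1.571], TCP at [0.218, 0.478, 0.231] pointing down, gripper open.
Joint ranges: [-2.72, 2.72], [-0.95, 1.95], [-1.27, 1.35], [-1.78, 2.02], [-1.46, 1.47], [-3.14, 3.14]. Speed limits (rad/s): [2.39, 2.39, 3.01, 3.14, 3.14, 3.14].

INTERFACE

Orientations are given as a 3x3 rotation matrix whose columns are the frame's x, y, z axes.
In Python, from workcell import get_obs, grab_frame, job_done, masks_of, hold_point_z gives the robot as it stands.
- The arm moves only by the tool play_rows, never from a script. Its argument "increments" is a list of rows, each a list of 5 numbers: the shift along the world's x, y, z each as a share of 4 cm, from -1 to 1, then the turn about the world's z as a share of 4 degrees, from -1 to 1, then the finger opening in mm, from 0 to 85.4. In form: [[dx, dy, dz, yaw, hand], ...]. A call has 1 to 5 rows; each row shifts and turns the commanded pose from where the row before left it; what a row does not reach is not made up. A row lasts 1/10 s, in which the tool goes at most 50 mm and 8.59 degrees, less where a joint would pass 70% of its speed; a pose out of reach is approached as far as the arm can. A call with a number of a shift or a turn outside -1 to 1 is refused whole. A call with a gripper value outside its range is refused whole. The fingers move at their own pace and stop on an object; "grip_force" is the grip in N (left out, the last holds). Time passes only in rows, so rows that do not move let the fingers close. It gives the time, the measured TCP pose, the force, the opening and the grip force at its end, in the units of the state.
- get_obs(): the state, without advancing time (a new reading comes with each control period).
- grab_frame(name): name is "scene" or "top" or "wrist"; returns a dict with "image" (480x640x3 uint8, blue, green, red), "camera_matrix" (3x3 intrinsics, pixels), "R" (3x3) and "t" (3): a world point X has camera coordinates R X + t. Camera axes: x right, y down, z forward; pixel columns grow to the right and rows downward; lengths in m; the calibration is good to about 2 mm. A picture is of the moment at which its call begins. There is no depth.
- job_done(): hands the job in; it is judged then, once.
Trained networks look in the newest picture that a camera, given by its name, has taken for a name from the list of things; names that differ only in an ending like _2 or _b are one class to them, and where a whole thing is asked for, a point or a joint stands for the part that bears it (a point fixed in the world has none). Each returns a list of dicts, best first, with "confidence" (0 to 1); they miss things now and then, are a little off and sometimes report something else, mostly with a low value. They report only what shows in the picture. A call takes as long as a camera call. They do not tell look-alikes from the thing itself.
- masks_of(camera, target): "mask" (480x640 bool, what is visible of it) and "box" ([centre column, centre row, width, height] in pixels, round what is visible of it).
The state is a dict: "clock": time; "q": joint angles; "qvel": joint speeds; "effort": joint torques, N m; "tcp_pos": TCP position; "eef_rot": TCP orientation; "contact_force": force on the tool from outside, world axes, zero at the start; "wrist_torque": the same for the moment, N m; "width": finger opening in m; "grasp_force": force on a finger pad.
Only numpy, scipy, OpenCV 4.12 (cv2) and the standard library are available. Lean on these libraries where they do the work, as an engineer would, in place of code of your own. Each camera call takes 0.05 s, during which the arm holds its last target. There are 200 camera calls.

## Working session

There is one attempt and no reset: what is moved stays moved. The work goes in short steps, Python scripts to look and compute and a tool call to move; the robot and the scene stay as the last step left them, time stands still between calls to the robot, and variables do not carry over. Pictures are saved under pics/ and viewed, at most 10 in all, crops included, and the job is handed in when it is done.

Besides the shell and the picture viewer there is one more tool, called after "Request:" as name([rows], argument=value, ...), one row to a line, values as JSON. play_rows: Moves the arm, as the interface text tells. Its arguments: {"type":"object","properties":{"increments":{"type":"array","items":{"type":"array","items":{"type":"number"}}},"grip_force":{"type":"number"}},"required":["increments"]}

```bash
ls; mkdir -p pics; python3 - <<'E'
from workcell import *
import cv2,numpy as np
o=get_obs(); print({k:np.round(v,3).tolist() for k,v in o.items()}, hold_point_z)
for n in ("top","scene"):
    f=grab_frame(n); cv2.imwrite(f"pics/{n}0.png",f["image"]); print(n,f["camera_matrix"].tolist(),np.round(f["R"],4).tolist(),f["t"].tolist(), (-f["R"].T@f["t"]).tolist())
E
```

```text
pics
{'clock': 0.0, 'q': [1.143, 0.126, -0.041, 1.405, -0.0, 1.571], 'qvel': [0.001, -0.0, -0.001, 0.0, -0.0, -0.0], 'effort': [-0.001, -43.591, 35.293, 0.017, 0.0, -0.0], 'tcp_pos': [0.218, 0.477, 0.23], 'eef_rot': [[-0.91, 0.415, -0.001], [0.415, 0.91, -0.001], [-0.0, -0.002, -1.0]], 'contact_force': [-0.025, -0.058, 0.055], 'wrist_torque': [-0.053, -0.039, 0.018], 'grasp_force': 0.0, 'width': 0.085} 0.0187
top [[567.0917613924447, 0.0, 319.89835973686655], [0.0, 567.0917613924447, 233.92425300919658], [0.0, 0.0, 1.0]] [[-0.0072, -0.9999, 0.0084], [-0.9958, 0.0064, -0.0909], [0.0908, -0.009, -0.9958]] [0.05412757057457728, 0.4969035888261921, 1.3681429174004343] [0.37094504520793165, 0.06330399838338012, 1.407142633190392]
scene [[434.230516123305, 0.0, 318.4396917117331], [0.0, 434.230516123305, 240.13659937753596], [0.0, 0.0, 1.0]] [[0.7443, 0.6678, 0.0073], [0.581, -0.6422, -0.5], [-0.3292, 0.3764, -0.866]] [-0.3976349013928281, -0.2219567031150362, 1.1566154618984918] [0.8056924538496465, -0.3123397199563804, 0.8935553641008189]
```

View pics/top0.png

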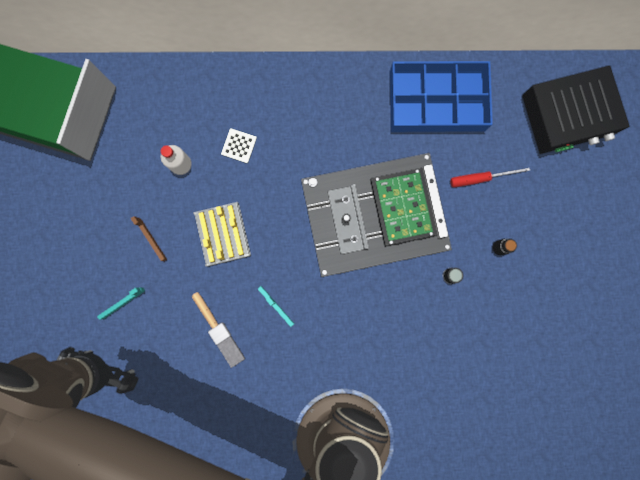

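View pics/scene0.png

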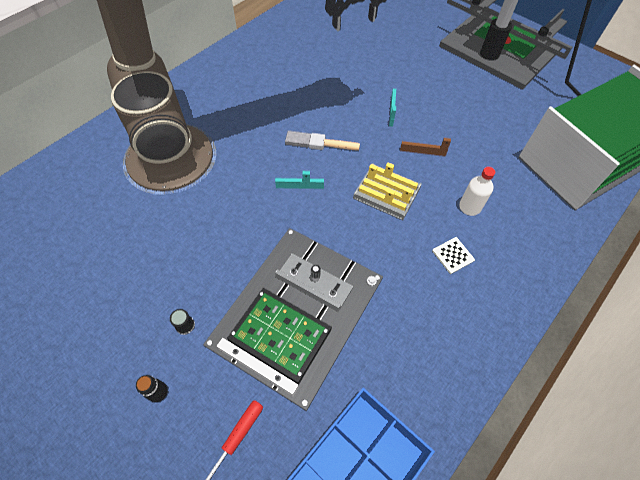

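Top view: the rack with four yellow plates is at (222,234), the nest at (377,214), the carrier at (405,207) and the fence knob at (346,218). The look-alikes are turquoise plates at (121,303) and (276,306) and a brown plate at (149,238). I want only the yellow ones in the rack.

```bash
cat > h.py <<'E'
from workcell import *
import cv2,numpy as np
def w(f,px,z):
    """pixels (N,2) -> world points on plane z"""
    K,R,t=map(np.array,(f["camera_matrix"],f["R"],f["t"])); px=np.atleast_2d(px).astype(float)
    d=(R.T@np.linalg.inv(K)@np.c_[px,np.ones(len(px))].T).T; c=-R.T@t
    return c+d*((z-c[2])/d[:,2])[:,None]
def p(f,X):
    r=cv2.projectPoints(np.atleast_2d(np.array(X,float)),cv2.Rodrigues(np.array(f["R"]))[0],np.array(f["t"]),np.array(f["camera_matrix"]),None)[0]
    return r[:,0]
E
python3 - <<'E'
from h import *
f=grab_frame("top"); im=f["image"]
for n,z in (("rack_mid",.021),("carrier_mid",.036),("fence_face",.03),("datum_face",.038),("tab_a",.06),("fence_knob",.06)):
    for m in masks_of("top",n)[:5]:
        ys,xs=np.nonzero(m["mask"]); c,s,a=cv2.minAreaRect(np.c_[xs,ys].astype(np.float32))
        b=w(f,cv2.boxPoints((c,s,a)),z)[:,:2]; e=np.diff(b,axis=0)
        print(n,round(m["confidence"],2),np.round(c),np.round(b.mean(0),3),[(round(float(np.hypot(*v)),3),round(float(np.degrees(np.arctan2(v[1],v[0]))),1)) for v in e[:2]])
a=cv2.resize(im[190:280,180:270],(390,390),interpolation=cv2.INTER_CUBIC)
b=cv2.resize(im[145:285,295:455],(446,390),interpolation=cv2.INTER_CUBIC)
cv2.imwrite("pics/crop0.png",np.hstack([a,b])[:, :800])
E
```

```text
rack_mid 0.63 [222. 234.] [0.5   0.291] [(0.114, -76.5), (0.142, -166.2)]
carrier_mid 0.85 [403. 206.] [ 0.563 -0.152] [(0.136, -77.7), (0.173, -168.9)]
fence_face 0.97 [347. 218.] [ 0.535 -0.016] [(0.072, -78.9), (0.16, -169.5)]
datum_face 0.7 [434. 201.] [ 0.576 -0.229] [(0.025, -77.0), (0.18, -168.3)]
tab_a 0.92 [120. 302.] [0.336 0.522] [(0.124, -55.5), (0.02, -144.9)]
tab_a 0.83 [149. 237.] [0.489 0.458] [(0.017, -53.5), (0.125, -143.5)]
tab_a 0.81 [225. 231.] [0.503 0.277] [(0.012, -74.8), (0.119, -164.3)]
tab_a 0.75 [275. 306.] [0.324 0.157] [(0.013, -48.6), (0.119, -138.4)]
tab_a 0.66 [215. 234.] [0.495 0.301] [(0.016, -77.7), (0.12, -167.1)]
fence_knob 0.57 [348. 219.] [ 0.53  -0.016] [(0.071, -78.3), (0.157, -168.9)]
```

View pics/crop0.png

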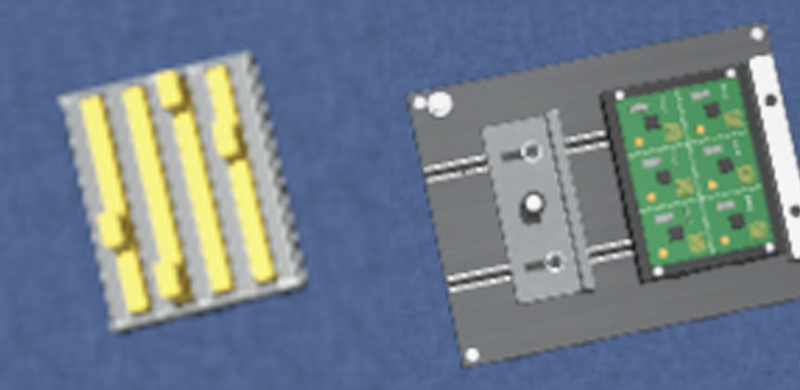

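Crop: the rack slots from left to right have tabs at -17, -51, +51 and +17 along the same direction, with x pointing up. All four plates are yellow, so the choice is right. The fence gap is about 40 mm. Next I move over the rack to look closer.

Request:
play_rows([
  [0.68,-0.47,0,0.96,85],
  [0.68,-0.47,0,0.96,85],
  [0.68,-0.47,0,0.96,85],
  [0.68,-0.47,0,0.96,85],
  [0.68,-0.47,0,0.96,85],
])

```text
clock: 0.95
tcp_pos: [0.3547, 0.3828, 0.2314]
eef_rot: [[-0.996, 0.09, 0.0], [0.09, 0.996, 0.0], [-0.0, 0.0, -1.0]]
contact_force: [-0.6, -0.2, -0.0]
width: 0.0853
grasp_force: 0.0
```

Request:
play_rows([
  [0.68,-0.47,0,0.96,85],
  [0.68,-0.47,0,0.96,85],
  [0.68,-0.47,0,0.96,85],
  [0.68,-0.47,0,0.96,85],
  [0.68,-0.47,0,0.96,40],
])

```text
clock: 1.45
tcp_pos: [0.4909, 0.2887, 0.2314]
eef_rot: [[-0.97, -0.243, 0.0], [-0.243, 0.97, 0.0], [-0.0, 0.0, -1.0]]
contact_force: [1.0, 0.9, 0.1]
width: 0.073
grasp_force: 0.0
```

```bash
python3 - <<'E'
from h import *
f=grab_frame("wrist"); cv2.imwrite("pics/w1.png",f["image"]); o=get_obs()
print(o["clock"],o["tcp_pos"],np.round(o["eef_rot"],3).tolist(),o["q"],o["width"]); print(-np.array(f["R"]).T@f["t"],np.round(f["R"],3),f["camera_matrix"][0])
E
```

```text
1.5 [0.49421653 0.28631817 0.23077437] [[-0.97, -0.242, 0.002], [-0.242, 0.97, -0.002], [-0.001, -0.002, -1.0]] [ 0.52650695  0.2136666   0.06431994  1.42069716 -0.00274282  0.28195664] 0.06584388521153572
[0.41337525 0.26847999 0.37481133] [[-0.242  0.97   0.   ]
 [ 0.922  0.23   0.311]
 [ 0.302  0.076 -0.95 ]] [361.91104823   0.         323.41774702]
```

View pics/w1.png

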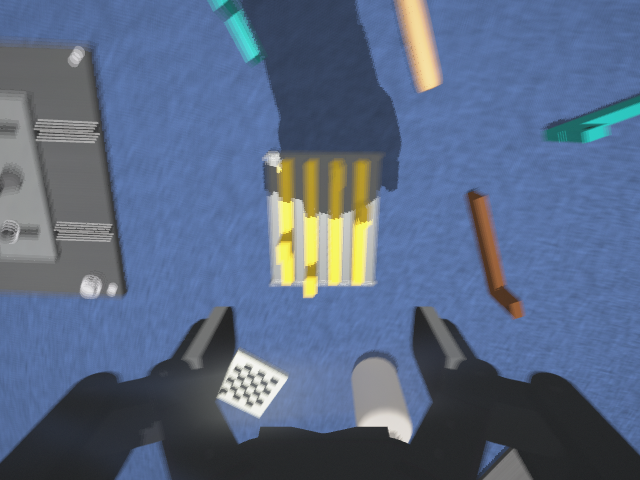

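The wrist view shows the rack at about (325,220). From left to right (world -y to +y) the plates are C (tab at (288,245)), D (tab at (310,290)), A, then B. I'll fit a rack model to the yellow mask.

```bash
cat >> h.py <<'E'
from scipy.optimize import minimize
def box(c,s):
    return np.array([[c[0]+i*s[0]/2,c[1]+j*s[1]/2,c[2]+k*s[2]/2] for i in(-1,1) for j in(-1,1) for k in(-1,1)])
TAB=dict(a=-.051,b=-.017,c=.017,d=.051)
def plate(n,y,z0,x=0): return [box((x,y,z0+.014),(.122,.01,.028)),box((x+TAB[n],y,z0+.043),(.018,.01,.03))]
def place(B,q):
    c,s=np.cos(q[2]),np.sin(q[2]); return np.c_[B[:,0]*c-B[:,1]*s+q[0],B[:,0]*s+B[:,1]*c+q[1],B[:,2]]
def render(f,boxes,S=4):
    m=np.zeros((480*S//1,640*S),np.uint8)
    for B in boxes:
        h=cv2.convexHull(((p(f,B)+.5)*S-.5).astype(np.float32)); cv2.fillConvexPoly(m,np.round(h).astype(int),255)
    return cv2.resize(m,(640,480),interpolation=cv2.INTER_AREA)/255.
def yellow(im):
    h=cv2.cvtColor(im,cv2.COLOR_BGR2HSV); return cv2.inRange(h,(20,110,40),(36,255,255))>0
E
python3 - <<'E'
from h import *
slots=dict(b=.036,a=.012,d=-.012,c=-.036)
fs=[grab_frame("wrist"),grab_frame("top")]
ms=[yellow(f["image"]).astype(float) for f in fs]
bx=[B for n,y in slots.items() for B in plate(n,y,.005)]
def cost(q,i):
    r=render(fs[i],[place(B,q) for B in bx]); return np.abs(r-ms[i])[:,100 if i==0 else 150:][:320].sum()/max(ms[i].sum(),1)
for i in (0,1):
    best=min((minimize(cost,(.50+dx,.291+dy,np.radians(13.5)),args=(i,),method="Nelder-Mead",options=dict(initial_simplex=np.array([.50+dx,.291+dy,.2356])+np.array([[0,0,0],[.006,0,0],[0,.006,0],[0,0,.05]]),maxiter=80)) for dx,dy in((0,0),)),key=lambda r:r.fun)
    q=best.x; print(i,np.round(q[:2],4),np.degrees(q[2]),best.fun,ms[i].sum())
    for n,y in slots.items(): print(n,np.round(place(np.array([[TAB[n],y,0]]),q)[0,:2],4))
o=get_obs(); print(o["tcp_pos"],o["width"],np.degrees(np.arctan2(o["eef_rot"][1][1],o["eef_rot"][0][1])))
E
```

```text
0 [0.5016 0.293 ] 12.97004873900682 0.05166221458415059 6298.0
b [0.4769 0.3243]
a [0.4492 0.2933]
d [0.554  0.2928]
c [0.5262 0.2618]
1 [0.5006 0.2931] 13.136596319571566 1.469186110198269 537.0
b [0.4758 0.3243]
a [0.4482 0.2932]
d [0.553 0.293]
c [0.5253 0.2619]
[0.49097632 0.28858609 0.23085672] 0.05074334190132593 103.7006291997403
```

Request:
play_rows([
  [0,-1,0,-0.1,40],
  [0,-1,0,-0.1,40],
  [0,-1,0,-0.1,40],
  [0,-1,0,-0.1,40],
  [0,-1,0,-0.1,40],
])

```text
clock: 2.1
tcp_pos: [0.4889, 0.0891, 0.2315]
eef_rot: [[-0.978, -0.207, 0.0], [-0.207, 0.978, 0.0], [-0.0, 0.0, -1.0]]
contact_force: [0.9, -0.6, 0.5]
width: 0.0401
grasp_force: 0.0
```

Request:
play_rows([
  [0,-1,0,-0.1,40],
  [0,-1,0,-0.1,40],
  [0,-1,0,0,40],
  [0,-0.5,0,0,40],
  [0,0,0,0,40],
])

```text
clock: 2.6
tcp_pos: [0.4894, -0.0516, 0.2315]
eef_rot: [[-0.982, -0.189, 0.0], [-0.189, 0.982, -0.0], [-0.0, -0.0, -1.0]]
contact_force: [0.1, 0.3, -0.1]
width: 0.0401
grasp_force: 0.0
```

Request:
play_rows([
  [0,0,0,0,40],
  [0,0,0,0,40],
])

```text
clock: 2.8
tcp_pos: [0.4897, -0.0491, 0.2314]
eef_rot: [[-0.981, -0.194, 0.0], [-0.194, 0.981, 0.0], [-0.0, 0.0, -1.0]]
contact_force: [-0.0, -0.5, -0.8]
width: 0.0399
grasp_force: 0.0
```

```bash
python3 - <<'E'
from h import *
import pickle
f=grab_frame("wrist"); im=f["image"]; pickle.dump(f,open("nest.pkl","wb")); cv2.imwrite("pics/w2.png",cv2.resize(im[60:320,120:520],None,fx=2,fy=2,interpolation=cv2.INTER_CUBIC))
for n in ("carrier_mid","fence_face","datum_face","fence_knob"):
    for m in masks_of("wrist",n)[:2]:
        ys,xs=np.nonzero(m["mask"]); print(n,m["confidence"],cv2.minAreaRect(np.c_[xs,ys].astype(np.float32)))
print(get_obs()["tcp_pos"])
E
```

```text
carrier_mid 0.65 ((203.28152465820312, 254.56768798828125), (167.2421112060547, 142.50247192382812), 86.8201675415039)
fence_face 0.73 ((346.0, 256.0), (156.0, 70.0), 90.0)
datum_face 0.57 ((132.55035400390625, 254.51422119140625), (175.69827270507812, 34.5689582824707), 79.2156982421875)
fence_knob 0.87 ((346.0, 256.0), (154.0, 70.0), 90.0)
[ 0.48981581 -0.04953675  0.23129577]
```

View pics/w2.png

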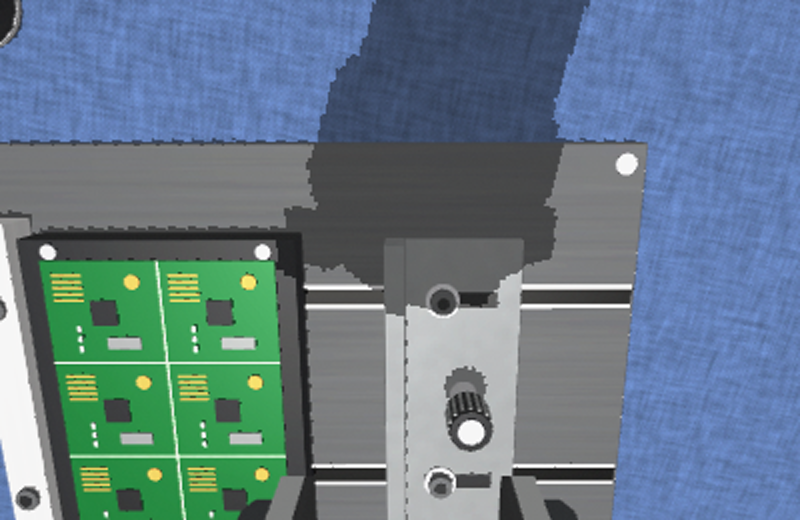

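The crop shows the fence face's top edge at column ~386 (crop px, x2, offset 120,60). The carrier's +y base edge runs (301,236)→(315,510), the knob top is at (470,432), and the datum's inner top edge is at the left. I'll measure these at subpixel level.

```bash
python3 - <<'E'
from h import *
import pickle
f=pickle.load(open("nest.pkl","rb")); im=cv2.GaussianBlur(f["image"],(3,3),0).astype(float).sum(2)
def line(p0,p1,z,name,hw=4):
    pts=[]
    for t in np.linspace(.02,.98,60):
        c,r=np.array(p0)*(1-t)+np.array(p1)*t; r=int(round(r)); cols=np.arange(int(c)-hw,int(c)+hw+1)
        g=np.abs(im[r,cols+1]-im[r,cols-1]); 
        if g.max()<20: continue
        k=g>g.max()*.5; pts.append(((g*cols*k).sum()/(g*k).sum(),r))
    pts=np.array(pts); 
    for _ in range(3):
        a=np.polyfit(pts[:,1],pts[:,0],1); e=np.abs(np.polyval(a,pts[:,1])-pts[:,0]); pts=pts[e<max(1.,1.5*np.median(e))]
    W=w(f,pts,z)[:,:2]; m=W.mean(0); d=np.linalg.svd(W-m)[2][0]; d*=np.sign(d[0])
    print(name,len(pts),"px",np.round(np.polyval(a,[180,310]),1),"mean",np.round(m,4),"ang",round(np.degrees(np.arctan2(d[1],d[0])),2)); return m,d
F=lambda x,y:(120+x/2,60+y/2)
fe=line(F(386,245),F(386,505),.0385,"fence top")
fb=line(F(406,310),F(406,505),.0385,"fence legback top",3)
ca=line(F(302,250),F(315,470),.012,"carrier base")
ct=line(F(277,250),F(290,470),.036,"carrier top")
da=line(F(4,228),F(54,515),.038,"datum top")
cm=line(F(24,250),F(72,515),.036,"carrier -y top")
br=line(F(645,170),F(614,500),.012,"base right",3)
kn=w(f,F(470,432),.070)[0]; print("knob",kn)
th=np.radians(11.); 
n=np.array([-np.sin(th),np.cos(th)])
for nm,v in dict(fe=fe,ca=ca,ct=ct,da=da,cm=cm,kn=(kn[:2],)).items(): print(nm,round(float(n@v[0]),4))
E
```

```text
fence top 58 px [311.6 313. ] mean [ 0.528  -0.0535] ang 11.16
fence legback top 60 px [322.7 322.1] mean [ 0.541  -0.0409] ang 10.83
carrier base 55 px [270.  276.6] mean [ 0.5389 -0.0942] ang 11.45
carrier top 58 px [255.8 263.3] mean [ 0.5312 -0.1059] ang 11.14
datum top 58 px [122.6 145.9] mean [ 0.5576 -0.2255] ang 11.54
carrier -y top 57 px [127.4 150.1] mean [ 0.5633 -0.2209] ang 11.56
base right 42 px [439.6 426.5] mean [0.482  0.0667] ang 11.07
knob [ 0.53423874 -0.01173935  0.07      ]
fe -0.1532
ca -0.1952
ct -0.2053
da -0.3277
cm -0.3243
kn -0.1135
```

Fitted values in nest coordinates, along its y:

| Item | y (m) |
|---|---|
| Fence face | -0.153 |
| Carrier face | -0.195, about 3 mm short of home |

The home gap is about 45 mm, so three plates are needed, with roughly 15 mm of fence travel. I'll pick C first.

Request:
play_rows([
  [0.11,0.97,-0.3,0.1,30],
  [0.11,0.97,-0.3,0.1,30],
  [0.11,0.97,-0.3,0.1,30],
  [0.11,0.97,-0.3,0.1,30],
  [0.11,0.97,-0.3,0.05,30],
])

```text
clock: 3.55
tcp_pos: [0.5117, 0.1456, 0.1709]
eef_rot: [[-0.975, -0.224, 0.0], [-0.224, 0.975, 0.0], [-0.0, -0.0, -1.0]]
contact_force: [0.5, -0.1, 0.2]
width: 0.0301
grasp_force: 0.0
```

Request:
play_rows([
  [0.11,0.97,-0.3,0,30],
  [0.11,0.97,-0.3,0,30],
  [0.13,0.98,-0.3,0,30],
  [0,0,0,0,30],
  [0,0,0,0,30],
])

```text
clock: 4.05
tcp_pos: [0.5252, 0.2614, 0.1345]
eef_rot: [[-0.974, -0.225, -0.001], [-0.225, 0.974, -0.001], [0.002, -0.001, -1.0]]
contact_force: [-0.6, -0.2, 0.6]
width: 0.0299
grasp_force: 0.0
```

```bash
python3 - <<'E'
from h import *
f=grab_frame("wrist"); m=yellow(f["image"]).astype(float)
cv2.imwrite("pics/w3.png",f["image"])
slots=dict(b=.036,a=.012,d=-.012,c=-.036); bx=[B for n,y in slots.items() for B in plate(n,y,.005)]
c=lambda q:np.abs(render(f,[place(B,q) for B in bx])-m)[:290].sum()/m[:290].sum()
q0=np.array([.5016,.293,np.radians(13)])
r=minimize(c,q0,method="Nelder-Mead",options=dict(initial_simplex=q0+np.array([[0,0,0],[.005,0,0],[0,.005,0],[0,0,.03]]),maxiter=80)); q=r.x
print(c(q0),r.fun,q[:2],np.degrees(q[2]),place(np.array([[.017,-.036,0]]),q)); o=get_obs(); print(o["tcp_pos"],np.degrees(np.arctan2(o["eef_rot"][1][1],o["eef_rot"][0][1])),o["width"])
E
```

```text
0.11435214722186779 0.09539931663193116 [0.50188622 0.29268747] 13.297712792805518 [[0.52671081 0.26156288 0.        ]]
[0.52544245 0.26054806 0.13518029] 102.93951648677648 0.029864412581848847
```

View pics/w3.png

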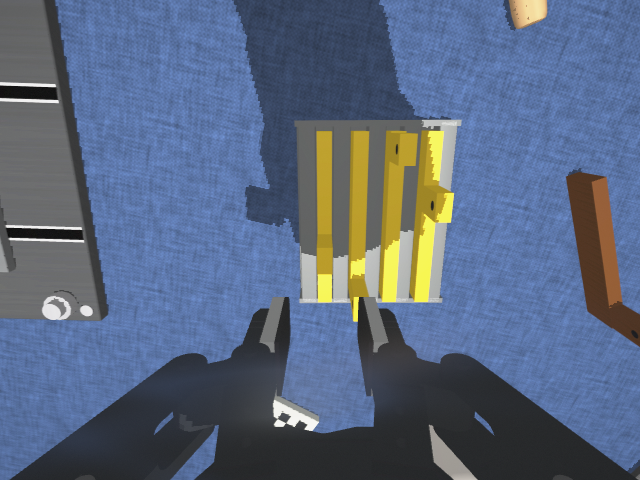

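The fit holds: tab C is at (0.5267, 0.2616) and the tool is within about 1.5 mm of it. Descending and gripping.

Request:
play_rows([
  [0.03,0.02,-0.8,0,30],
  [0,0,-0.8,0,30],
  [0,0,-0.5,0,30],
  [0,0,-0.35,0,30],
  [0,0,0,0,30],
])

```text
clock: 4.6
tcp_pos: [0.5261, 0.2598, 0.0361]
eef_rot: [[-0.975, -0.222, -0.002], [-0.222, 0.975, -0.001], [0.002, -0.001, -1.0]]
contact_force: [-0.1, -0.2, 0.8]
width: 0.0298
grasp_force: 0.0
```

Request:
play_rows([
  [0,0,0,0,5],
  [0,0,0,0,5],
  [0,0,0,0,5],
  [0,0,0,0,5],
  [0,0,0,0,5],
], grip_force=40)

```text
clock: 5.1
tcp_pos: [0.5278, 0.2617, 0.0387]
eef_rot: [[-0.975, -0.223, 0.002], [-0.223, 0.975, 0.001], [-0.002, 0.0, -1.0]]
contact_force: [-0.7, -0.2, 6.5]
width: 0.0089
grasp_force: 44.3
```

Request:
play_rows([
  [0,0,0.4,0,5],
  [0,0,0.8,0,5],
  [0,0,0.9,0,5],
  [0.1,-0.9,0.7,0,5],
  [0.1,-0.95,0,0,5],
])

```text
clock: 5.6
tcp_pos: [0.5371, 0.1881, 0.1539]
eef_rot: [[-0.974, -0.226, 0.007], [-0.226, 0.974, 0.002], [-0.007, 0.001, -1.0]]
contact_force: [-0.3, -0.5, -0.4]
width: 0.0097
grasp_force: 43.4
```

Request:
play_rows([
  [0.1,-0.95,0,-0.1,5],
  [0.1,-0.95,0,-0.1,5],
  [0.1,-0.95,0,-0.1,5],
  [0.1,-0.95,0,-0.1,5],
  [0.1,-0.95,0,0,5],
])

```text
clock: 6.1
tcp_pos: [0.5549, -0.0042, 0.1494]
eef_rot: [[-0.981, -0.196, 0.0], [-0.196, 0.981, -0.0], [-0.0, -0.0, -1.0]]
contact_force: [-0.6, -0.4, -1.0]
width: 0.0093
grasp_force: 43.3
```

Request:
play_rows([
  [0.1,-0.95,0,0,5],
  [0.1,-0.95,0,0,5],
  [0,0,0,0,5],
  [0,0,0,0,5],
  [0,0,0,0,5],
])

```text
clock: 6.6
tcp_pos: [0.5628, -0.078, 0.1492]
eef_rot: [[-0.981, -0.196, -0.0], [-0.196, 0.981, 0.0], [0.0, 0.0, -1.0]]
contact_force: [-0.1, -0.0, 0.1]
width: 0.009
grasp_force: 43.3
```

```bash
python3 - <<'E'
from h import *
o=get_obs(); print(o["tcp_pos"],np.degrees(np.arctan2(o["eef_rot"][1][1],o["eef_rot"][0][1])),o["width"],o["grasp_force"],o["contact_force"])
f=grab_frame("wrist"); cv2.imwrite("pics/w4.png",f["image"])
E
```

```text
[ 0.56282716 -0.07796488  0.14922005] 101.32639340801954 0.008957604724968784 43.32650542259216 [-0.09611018 -0.00526358  0.13862189]
```

View pics/w4.png

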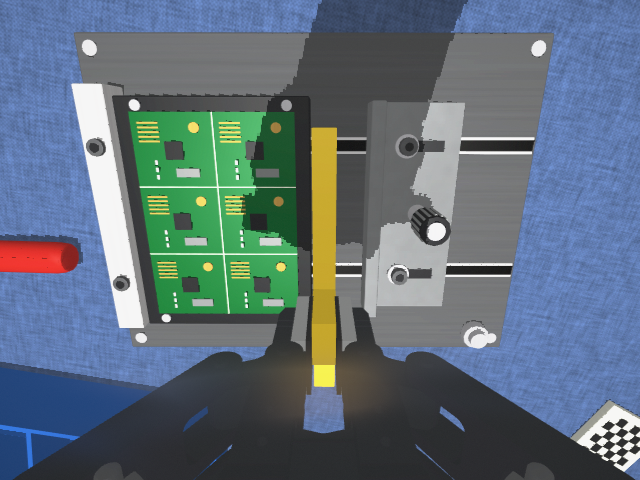

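The plate hangs parallel over the gap: strip at columns 311–337, carrier base edge at about column 309, fence face edge at about column 368. I'll compute the lateral offset.

```bash
cat >> h.py <<'E'
U=np.array([np.cos(np.radians(11.3)),np.sin(np.radians(11.3))]); N=np.array([-U[1],U[0]])
def edge(f,c0,c1,r0,r1,z,hw=4):
    im=cv2.GaussianBlur(f["image"],(3,3),0).astype(float).sum(2); pts=[]
    for t in np.linspace(0,1,50):
        r=int(round(r0+(r1-r0)*t)); c=c0+(c1-c0)*t; cols=np.arange(int(round(c))-hw,int(round(c))+hw+1)
        g=np.abs(im[r,cols+1]-im[r,cols-1]); k=g>g.max()*.5
        if g.max()>20: pts.append(((g*cols*k).sum()/(g*k).sum(),r))
    pts=np.array(pts)
    for _ in range(3):
        a=np.polyfit(pts[:,1],pts[:,0],1); e=np.abs(np.polyval(a,pts[:,1])-pts[:,0]); pts=pts[e<max(.8,1.5*np.median(e))]
    W=w(f,pts,z)[:,:2]; m=W.mean(0); d=np.linalg.svd(W-m)[2][0]; d*=np.sign(d[0])
    # n at u=.522
    return dict(px=np.round(np.polyval(a,[r0,r1]),1).tolist(),n=round(float(N@m+(.522-U@m)*np.tan(np.arctan2(d[1],d[0])-np.radians(11.3))),4),ang=round(float(np.degrees(np.arctan2(d[1],d[0]))),2),k=len(pts))
E
python3 - <<'E'
from h import *
f=grab_frame("wrist"); o=get_obs(); zt=o["tcp_pos"][2]-.037+.033
print("plate L",edge(f,311,312,135,270,zt)); print("plate R",edge(f,337,336,135,270,zt))
print("carrier",edge(f,310,309,100,280,.012)); print("fence top",edge(f,369,365,110,300,.0385))
print("tcp u,n",U@o["tcp_pos"][:2],N@o["tcp_pos"][:2])
E
```

```text
plate L {'px': [310.6, 311.9], 'n': -0.1924, 'ang': 11.25, 'k': 49}
plate R {'px': [336.4, 335.1], 'n': -0.1822, 'ang': 11.4, 'k': 49}
carrier {'px': [309.9, 312.1], 'n': -0.1969, 'ang': 11.39, 'k': 48}
fence top {'px': [368.0, 363.5], 'n': -0.1568, 'ang': 12.09, 'k': 36}
tcp u,n 0.5368138704436461 -0.1863250524626312
```

Request:
play_rows([
  [0.06,-0.05,-0.8,0,5],
  [0,0,-0.7,0,5],
  [0,0,-0.5,0,5],
  [0,0,-0.3,0,5],
  [0,0,-0.1,0,5],
])

```text
clock: 7.2
tcp_pos: [0.5647, -0.0798, 0.0521]
eef_rot: [[-0.98, -0.197, -0.002], [-0.197, 0.98, 0.0], [0.002, 0.001, -1.0]]
contact_force: [0.0, -0.1, -0.5]
width: 0.0091
grasp_force: 43.3
```

Request:
play_rows([
  [0,0,-0.07,0,5],
  [0,0,-0.06,0,5],
  [0,0,0,0,5],
])

```text
clock: 7.5
tcp_pos: [0.5659, -0.0807, 0.0487]
eef_rot: [[-0.981, -0.196, 0.001], [-0.196, 0.981, -0.0], [-0.001, -0.0, -1.0]]
contact_force: [-0.8, -0.4, -0.3]
width: 0.0092
grasp_force: 43.3
```

Request:
play_rows([
  [0,0,-0.05,0,5],
  [0,0,-0.03,0,5],
  [0,0,0,0,5],
])

```text
clock: 7.8
tcp_pos: [0.5658, -0.0808, 0.0457]
eef_rot: [[-0.981, -0.196, 0.001], [-0.196, 0.981, -0.0], [-0.001, -0.0, -1.0]]
contact_force: [-1.8, -0.1, 3.3]
width: 0.0091
grasp_force: 43.9
```

Contact at z = 0.0457 as predicted, so the plate is seated. Releasing and retreating.

Request:
play_rows([
  [0,0,0,0,12],
  [0,0,0,0,22],
  [0,0,0,0,24],
  [0,0,0.5,0,24],
  [0,0,1,0,24],
])

```text
clock: 8.3
tcp_pos: [0.563, -0.0804, 0.1022]
eef_rot: [[-0.981, -0.196, -0.007], [-0.196, 0.981, 0.001], [0.007, 0.002, -1.0]]
contact_force: [1.0, -0.2, -0.7]
width: 0.0239
grasp_force: 0.0
```

Request:
play_rows([
  [0,0,0.8,0,30],
  [0,0,0,0,30],
  [0,0,0,0,30],
])

```text
clock: 8.6
tcp_pos: [0.5659, -0.0808, 0.1375]
eef_rot: [[-0.981, -0.196, 0.002], [-0.196, 0.981, -0.0], [-0.002, -0.001, -1.0]]
contact_force: [0.4, 0.3, 0.1]
width: 0.0301
grasp_force: 0.0
```

```bash
python3 - <<'E'
from h import *
f=grab_frame("wrist"); cv2.imwrite("pics/w5.png",f["image"]); o=get_obs(); print(o["clock"],o["tcp_pos"],o["width"])
m=yellow(f["image"]).astype(float); m[310:]=0
pl=plate("c",0,.012)
c=lambda q:np.abs(render(f,[place(B,q) for B in pl])[:310]-m[:310]).sum()/m.sum()
q0=np.r_[.522*U-.189*N,np.radians(11.3)]
r=minimize(c,q0,method="Nelder-Mead",options=dict(initial_simplex=q0+np.array([[0,0,0],[.005,0,0],[0,.004,0],[0,0,.03]]),maxiter=80)); q=r.x
print(r.fun,"u,n",U@q[:2],N@q[:2],np.degrees(q[2]))
print(m.sum())
E
```

```text
8.65 [ 0.56517969 -0.08068707  0.13628726] 0.030092892745185233
0.4066448558427168 u,n 0.5206047308667258 -0.19115310498989613 11.082221637243617
4477.0
```

View pics/w5.png

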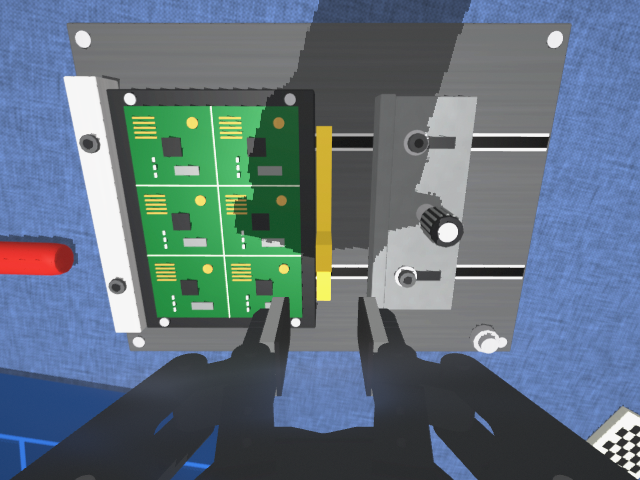

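Plate C stands in the gap beside the carrier (columns 316–331), upright and parallel. Next is plate D.

Request:
play_rows([
  [-0.03,0.93,0,0.1,30],
  [-0.03,0.93,0,0.1,30],
  [-0.03,0.93,0,0.1,30],
  [-0.03,0.93,0,0.1,30],
  [-0.03,0.94,0,0.05,30],
])

```text
clock: 9.15
tcp_pos: [0.5582, 0.1069, 0.135]
eef_rot: [[-0.974, -0.226, -0.003], [-0.226, 0.974, -0.001], [0.003, 0.0, -1.0]]
contact_force: [0.9, -0.1, 1.1]
width: 0.0302
grasp_force: 0.0
```

Request:
play_rows([
  [-0.03,0.94,0,0,30],
  [-0.03,0.94,0,0,30],
  [-0.03,0.94,0,0,30],
  [-0.03,0.93,0,0,30],
  [-0.02,0.93,0,0,30],
])

```text
clock: 9.65
tcp_pos: [0.5526, 0.294, 0.1348]
eef_rot: [[-0.974, -0.227, -0.003], [-0.227, 0.974, -0.002], [0.003, -0.001, -1.0]]
contact_force: [1.3, -0.8, 0.7]
width: 0.0302
grasp_force: 0.0
```

Request:
play_rows([
  [0,0,0,0,30],
  [0,0,-0.2,0,30],
  [0,0,0,0,30],
])

```text
clock: 9.95
tcp_pos: [0.5527, 0.2915, 0.1264]
eef_rot: [[-0.974, -0.226, -0.003], [-0.226, 0.974, -0.002], [0.004, -0.001, -1.0]]
contact_force: [-0.2, 0.4, -0.2]
width: 0.0303
grasp_force: 0.0
```

Request:
play_rows([
  [0.04,0.03,-0.8,0,30],
  [0,0,-0.7,0,30],
  [0,0,-0.5,0,30],
  [0,0,-0.2,0,30],
  [0,0,0,0,30],
])

```text
clock: 10.45
tcp_pos: [0.5547, 0.2925, 0.0396]
eef_rot: [[-0.974, -0.225, -0.003], [-0.225, 0.974, -0.001], [0.003, -0.001, -1.0]]
contact_force: [-0.1, -0.0, 0.1]
width: 0.03
grasp_force: 0.0
```

Request:
play_rows([
  [0,0,0,0,5],
  [0,0,0,0,5],
  [0,0,0,0,5],
  [0,0,0,0,5],
  [0,0,0,0,5],
])

```text
clock: 10.95
tcp_pos: [0.5563, 0.2944, 0.0424]
eef_rot: [[-0.974, -0.226, 0.002], [-0.226, 0.974, 0.001], [-0.003, 0.0, -1.0]]
contact_force: [0.1, -0.7, 6.5]
width: 0.0095
grasp_force: 43.9
```

Request:
play_rows([
  [0,0,0.4,0,5],
  [0,0,0.8,0,5],
  [0,0,0.9,0,5],
  [0.11,-0.9,0.6,0,5],
  [0.11,-1,0,0,5],
])

```text
clock: 11.45
tcp_pos: [0.5659, 0.2192, 0.1531]
eef_rot: [[-0.973, -0.229, 0.006], [-0.229, 0.973, 0.003], [-0.007, 0.001, -1.0]]
contact_force: [0.5, 0.2, -1.1]
width: 0.0091
grasp_force: 43.1
```

Request:
play_rows([
  [0.11,-1,0,-0.11,5],
  [0.11,-1,0,-0.11,5],
  [0.11,-1,0,-0.11,5],
  [0.11,-1,0,-0.11,5],
  [0.11,-1,0,0,5],
])

```text
clock: 11.95
tcp_pos: [0.586, 0.0167, 0.149]
eef_rot: [[-0.98, -0.197, 0.0], [-0.197, 0.98, 0.0], [-0.0, 0.0, -1.0]]
contact_force: [1.4, -0.6, -0.1]
width: 0.0091
grasp_force: 43.0
```

Request:
play_rows([
  [0.11,-1,0,0,5],
  [0.11,-0.98,0,0,5],
  [0,0,0,0,5],
  [0,0,0,0,5],
  [0,0,0,0,5],
])

```text
clock: 12.45
tcp_pos: [0.5949, -0.0603, 0.1488]
eef_rot: [[-0.98, -0.197, -0.0], [-0.197, 0.98, 0.0], [0.0, 0.0, -1.0]]
contact_force: [0.4, 1.0, -0.5]
width: 0.0089
grasp_force: 43.0
```

```bash
python3 - <<'E'
from h import *
o=get_obs(); f=grab_frame("wrist"); t=o["tcp_pos"]; print(t,"u,n",U@t[:2],N@t[:2],np.degrees(np.arctan2(o["eef_rot"][1][1],o["eef_rot"][0][1])),o["width"],o["grasp_force"])
np.save("f6.npy",f["image"])
m=yellow(f["image"])
for r in range(60,300,24):
    x=np.nonzero(m[r,300:])[0]+300; s=np.split(x,np.nonzero(np.diff(x)>1)[0]+1); print(r,[(int(a[0]),int(a[-1])) for a in s if len(a)>2])
print("carrier px",edge(f,316,316,90,100,.012)["px"]); cv2.imwrite("pics/w6.png",f["image"])
E
```

```text
[ 0.59485538 -0.06034864  0.1488237 ] u,n 0.571498822437968 -0.17573838263688155 101.36812166731929 0.0089151020297003 43.021400570869446
60 [(310, 336)]
84 [(300, 336)]
108 [(300, 336)]
132 [(300, 335)]
156 [(300, 335)]
180 [(300, 335)]
204 [(300, 335)]
228 [(300, 335)]
252 [(300, 310), (313, 334)]
276 [(313, 334)]Traceback (most recent call last):
  File "<stdin>", line 7, in <module>
  File "h.py", line 34, in edge
    a=np.polyfit(pts[:,1],pts[:,0],1); e=np.abs(np.polyval(a,pts[:,1])-pts[:,0]); pts=pts[e<max(.8,1.5*np.median(e))]
                 ~~~^^^^^
IndexError: too many indices for array: array is 1-dimensional, but 2 were indexed
```

```bash
python3 - <<'E'
from h import *
f=grab_frame("wrist"); f["image"]; z=get_obs()["tcp_pos"][2]-.0374+.028
m=yellow(f["image"]); print([ (r,(np.nonzero(m[r,270:])[0][[0,-1]]+270).tolist()) for r in (60,240,252,258,264)])
for a in ([309.7,60],[336.5,60],[312.7,252],[334.5,252]): print("D",N@w(f,a,z)[0,:2])
for a in ([310.7,252],[310.7,240]): print("C right",N@w(f,a,.040)[0,:2])
print("fence",edge(f,370,368,150,250,.0385))
E
```

```text
[(60, [310, 336]), (240, [296, 334]), (252, [296, 334]), (258, [313, 334]), (264, [313, 334])]
D -0.18164306063219782
D -0.17143085921151718
D -0.18112298172007
D -0.17136459931628661
C right -0.18561828123884969
C right -0.1855275906631866
fence {'px': [459.6, 364.2], 'n': -0.096, 'ang': -29.68, 'k': 3}
```

D's edges are at n = -0.181 and -0.171, and C's right face is at -0.1855. I shift by -1.5 mm and lower.

Request:
play_rows([
  [0.01,-0.04,-0.8,0,5],
  [0,0,-0.7,0,5],
  [0,0,-0.5,0,5],
  [0,0,-0.3,0,5],
  [0,0,-0.08,0,5],
])

```text
clock: 13.05
tcp_pos: [0.5946, -0.0618, 0.0524]
eef_rot: [[-0.98, -0.198, -0.002], [-0.198, 0.98, 0.0], [0.002, 0.001, -1.0]]
contact_force: [0.4, -0.1, -1.0]
width: 0.0088
grasp_force: 43.0
```

Request:
play_rows([
  [0,0,-0.06,0,5],
  [0,0,-0.05,0,5],
  [0,0,0,0,5],
])

```text
clock: 13.35
tcp_pos: [0.5959, -0.0627, 0.0501]
eef_rot: [[-0.98, -0.197, 0.001], [-0.197, 0.98, -0.0], [-0.001, -0.0, -1.0]]
contact_force: [-0.1, 0.0, -1.0]
width: 0.0092
grasp_force: 43.0
```

Request:
play_rows([
  [0,0,-0.04,0,5],
  [0,0,0,0,5],
])

```text
clock: 13.55
tcp_pos: [0.5962, -0.0628, 0.0493]
eef_rot: [[-0.981, -0.196, 0.002], [-0.196, 0.981, -0.0], [-0.002, -0.001, -1.0]]
contact_force: [-1.9, 0.8, 4.7]
width: 0.0092
grasp_force: 43.8
```

Seated. Release, then go for A at about (0.450, 0.2935).

Request:
play_rows([
  [0,0,0,0,12],
  [0,0,0,0,22],
  [0,0,0,0,24],
  [0,0,0.5,0,24],
  [0,0,1,0,24],
])

```text
clock: 14.05
tcp_pos: [0.593, -0.0625, 0.1048]
eef_rot: [[-0.981, -0.196, -0.007], [-0.196, 0.981, 0.001], [0.007, 0.002, -1.0]]
contact_force: [0.8, -0.6, 0.9]
width: 0.0243
grasp_force: 0.0
```

Request:
play_rows([
  [-0.36,0.85,0.7,0.1,30],
  [-0.37,0.9,0,0.1,30],
  [-0.37,0.9,0,0.1,30],
  [-0.37,0.9,0,0.1,30],
  [-0.37,0.9,0,0.03,30],
])

```text
clock: 14.55
tcp_pos: [0.5211, 0.1165, 0.1358]
eef_rot: [[-0.974, -0.226, 0.0], [-0.226, 0.974, 0.0], [-0.0, 0.0, -1.0]]
contact_force: [0.6, 0.7, 0.5]
width: 0.03
grasp_force: 0.0
```

Request:
play_rows([
  [-0.37,0.9,0,0,30],
  [-0.37,0.9,0,0,30],
  [-0.37,0.9,0,0,30],
  [-0.36,0.9,0,0,30],
  [-0.36,0.85,0,0,30],
])

```text
clock: 15.05
tcp_pos: [0.4478, 0.2948, 0.1357]
eef_rot: [[-0.974, -0.226, 0.0], [-0.226, 0.974, 0.0], [-0.0, 0.0, -1.0]]
contact_force: [0.6, 0.1, 0.5]
width: 0.0299
grasp_force: 0.0
```

Request:
play_rows([
  [0,0,0,0,30],
  [0,0,0,0,30],
])

```text
clock: 15.25
tcp_pos: [0.4482, 0.2937, 0.1355]
eef_rot: [[-0.974, -0.228, -0.0], [-0.228, 0.974, -0.001], [0.0, -0.001, -1.0]]
contact_force: [-0.2, 0.0, 0.1]
width: 0.0301
grasp_force: 0.0
```

Request:
play_rows([
  [0.03,0,-0.8,0,30],
  [0,0,-0.8,0,30],
  [0,0,-0.5,0,30],
  [0,0,-0.3,0,30],
  [0,0,0,0,30],
])

```text
clock: 15.75
tcp_pos: [0.4493, 0.2917, 0.0382]
eef_rot: [[-0.975, -0.224, -0.002], [-0.224, 0.975, -0.002], [0.003, -0.001, -1.0]]
contact_force: [-1.3, -0.1, 0.3]
width: 0.0302
grasp_force: 0.0
```

Request:
play_rows([
  [0,0,0,0,5],
  [0,0,0,0,5],
  [0,0,0,0,5],
  [0,0,0,0,5],
  [0,0,0,0,5],
])

```text
clock: 16.25
tcp_pos: [0.4506, 0.2937, 0.0409]
eef_rot: [[-0.974, -0.226, 0.002], [-0.226, 0.974, 0.001], [-0.002, 0.0, -1.0]]
contact_force: [0.5, -0.8, 5.5]
width: 0.0087
grasp_force: 44.5
```

Request:
play_rows([
  [0,0,0.4,0,5],
  [0,0,0.8,0,5],
  [0,0,0.9,0,5],
  [0.11,-0.9,0.6,0,5],
  [0.11,-0.9,0,0,5],
])

```text
clock: 16.75
tcp_pos: [0.4603, 0.2221, 0.1516]
eef_rot: [[-0.974, -0.228, 0.006], [-0.228, 0.974, 0.003], [-0.006, 0.001, -1.0]]
contact_force: [0.2, 0.4, -0.1]
width: 0.009
grasp_force: 43.6
```

Request:
play_rows([
  [0.11,-0.9,0,-0.11,5],
  [0.11,-0.9,0,-0.11,5],
  [0.11,-0.9,0,-0.11,5],
  [0.11,-0.9,0,-0.11,5],
  [0.11,-0.91,0,0,5],
])

```text
clock: 17.25
tcp_pos: [0.4804, 0.0396, 0.1478]
eef_rot: [[-0.981, -0.196, 0.0], [-0.196, 0.981, 0.0], [-0.0, 0.0, -1.0]]
contact_force: [1.7, 1.1, -0.9]
width: 0.0091
grasp_force: 43.6
```

Request:
play_rows([
  [0.11,-0.91,0,0,5],
  [0.11,-0.91,0,0,5],
  [0.11,-0.91,0,0,5],
  [0,0,0,0,5],
  [0,0,0,0,5],
])

```text
clock: 17.75
tcp_pos: [0.4936, -0.0688, 0.1475]
eef_rot: [[-0.981, -0.194, -0.001], [-0.194, 0.981, 0.001], [0.0, 0.001, -1.0]]
contact_force: [0.4, 1.3, 0.1]
width: 0.0091
grasp_force: 43.6
```

Request:
play_rows([
  [0,0,0,0,5],
])

```text
clock: 17.85
tcp_pos: [0.4936, -0.0677, 0.1476]
eef_rot: [[-0.981, -0.196, -0.0], [-0.196, 0.981, 0.0], [0.0, 0.0, -1.0]]
contact_force: [-0.7, -0.1, -1.1]
width: 0.0091
grasp_force: 43.6
```

```bash
python3 - <<'E'
from h import *
o=get_obs(); f=grab_frame("wrist"); t=o["tcp_pos"]; print(t,"u,n",U@t[:2],N@t[:2],np.degrees(np.arctan2(o["eef_rot"][1][1],o["eef_rot"][0][1])),o["width"],o["grasp_force"])
cv2.imwrite("pics/w6.png",f["image"]); z=t[2]-.0359+.028
m=yellow(f["image"])
for r in range(100,340,30):
    x=np.nonzero(m[r,270:])[0]+270; s=[a for a in np.split(x,np.nonzero(np.diff(x)>1)[0]+1) if len(a)>2]
    print(r,[(int(a[0]),int(a[-1])) for a in s], [[round(float(N@w(f,[c,r],zz)[0,:2]),4) for c in(a[0]-.5,a[-1]+.5)] for a in s for zz in (z,.040)])
E
```

```text
[ 0.49357366 -0.06768583  0.14760747] u,n 0.47074278418515986 -0.16308757293945328 101.3226876111305 0.009088706905119596 43.56006860733032
100 [] []
130 [] []
160 [] []
190 [] []
220 [(282, 310)] [[-0.182, -0.1695], [-0.1938, -0.1731]]
250 [(279, 310)] [[-0.1838, -0.1697], [-0.1968, -0.1734]]
280 [(280, 311), (313, 334)] [[-0.1839, -0.1694], [-0.197, -0.1729], [-0.1689, -0.1589], [-0.1721, -0.1555]]
310 [(312, 335)] [[-0.1695, -0.1583], [-0.1731, -0.1545]]
```

View pics/w6.png

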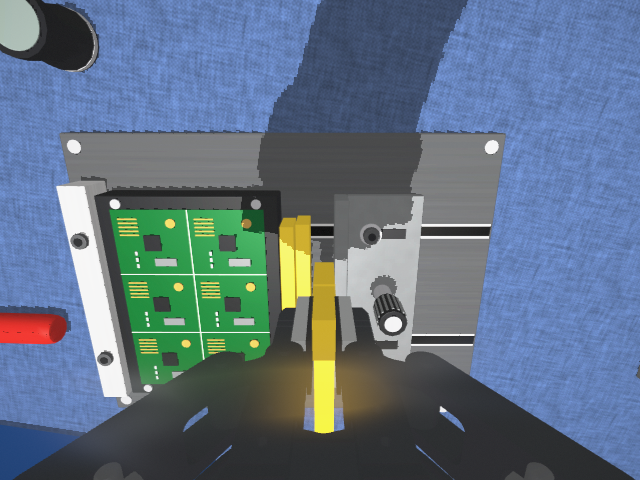

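Held plate A (columns 313–335) sits over the free gap, between D's face at n = -0.173 and the fence at about -0.156. I shift 0.8 mm towards D and lower.

Request:
play_rows([
  [0,-0.02,-0.8,0,5],
  [0,0,-0.7,0,5],
  [0,0,-0.5,0,5],
  [0,0,-0.3,0,5],
  [0,0,-0.08,0,5],
])

```text
clock: 18.4
tcp_pos: [0.493, -0.0681, 0.0514]
eef_rot: [[-0.98, -0.197, -0.002], [-0.197, 0.98, 0.0], [0.002, 0.001, -1.0]]
contact_force: [0.5, 0.2, -0.1]
width: 0.0094
grasp_force: 43.6
```

Request:
play_rows([
  [0,0,-0.06,0,5],
  [0,0,-0.06,0,5],
  [0,0,0,0,5],
])

```text
clock: 18.7
tcp_pos: [0.4943, -0.0691, 0.0483]
eef_rot: [[-0.981, -0.196, 0.001], [-0.196, 0.981, -0.0], [-0.001, -0.0, -1.0]]
contact_force: [0.4, 0.8, -0.2]
width: 0.0091
grasp_force: 43.6
```

Request:
play_rows([
  [0,0,-0.03,0,5],
  [0,0,0,0,5],
])

```text
clock: 18.9
tcp_pos: [0.4944, -0.0692, 0.0479]
eef_rot: [[-0.981, -0.196, 0.002], [-0.196, 0.981, -0.0], [-0.002, -0.0, -1.0]]
contact_force: [-2.3, 1.1, 6.3]
width: 0.0093
grasp_force: 44.4
```

Seated. Release, rise and move over the knob.

Request:
play_rows([
  [0,0,0,0,12],
  [0,0,0,0,22],
  [0,0,0,0,24],
  [0,0,0.5,0,24],
  [0,0,1,0,24],
])

```text
clock: 19.4
tcp_pos: [0.4915, -0.0688, 0.1042]
eef_rot: [[-0.981, -0.196, -0.006], [-0.196, 0.981, 0.001], [0.006, 0.002, -1.0]]
contact_force: [0.1, 1.1, 0.5]
width: 0.024
grasp_force: 0.0
```

Request:
play_rows([
  [0,0,0.8,0,34],
  [0.5,0.72,0,0,34],
  [0.5,0.72,0,0,34],
  [0,0,0,0,34],
  [0,0,0,0,34],
])

```text
clock: 19.9
tcp_pos: [0.5337, -0.0111, 0.1381]
eef_rot: [[-0.98, -0.197, -0.001], [-0.197, 0.98, -0.0], [0.001, -0.0, -1.0]]
contact_force: [-0.2, -0.4, 0.1]
width: 0.0336
grasp_force: 0.0
```

```bash
python3 - <<'E'
from h import *
o=get_obs(); f=grab_frame("wrist"); t=o["tcp_pos"]; print(o["clock"],t,"u,n",U@t[:2],N@t[:2])
cv2.imwrite("pics/w7.png",f["image"])
g=grab_frame("top"); a=g["image"][150:290,290:460]
cv2.imwrite("pics/w7b.png",np.vstack([f["image"][:340,100:580],cv2.resize(a,(480,395),interpolation=cv2.INTER_CUBIC)[:250]]))
E
```

```text
19.9 [ 0.53371778 -0.01112396  0.13807636] u,n 0.5211917794352081 -0.11548826379452706
```

View pics/w7b.png

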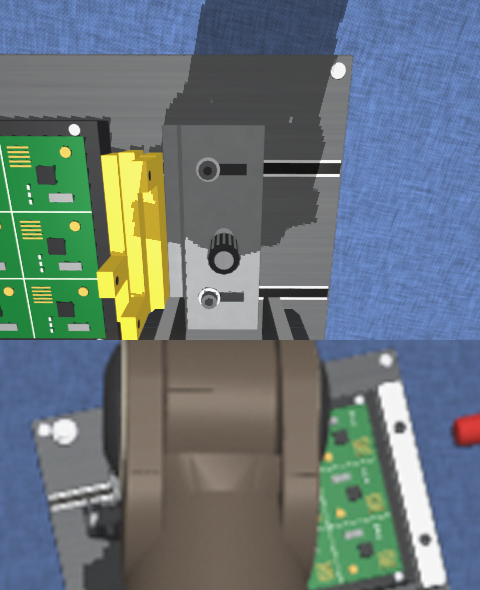

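The three plates stand side by side, parallel in the gap (columns ~100–163 of the upper view), and the knob is centred under the hand at (224,260). I lower over the knob and grip.

Request:
play_rows([
  [0.01,-0.01,-0.8,0,34],
  [0,0,-0.7,0,34],
  [0,0,-0.5,0,34],
  [0,0,-0.25,0,34],
  [0,0,0,0,34],
])

```text
clock: 20.5
tcp_pos: [0.5328, -0.0125, 0.0473]
eef_rot: [[-0.981, -0.195, -0.003], [-0.195, 0.981, -0.0], [0.003, 0.001, -1.0]]
contact_force: [-0.6, 0.4, 0.5]
width: 0.0342
grasp_force: 0.0
```

Request:
play_rows([
  [0,0,0,0,10],
  [0,0,0,0,10],
  [0,0,0,0,10],
  [0,0,0,0,10],
  [0,0,0,0,10],
], grip_force=60)

```text
clock: 21.0
tcp_pos: [0.5344, -0.0122, 0.0495]
eef_rot: [[-0.981, -0.196, 0.001], [-0.196, 0.981, -0.001], [-0.001, -0.001, -1.0]]
contact_force: [-3.5, -1.4, 6.2]
width: 0.0176
grasp_force: 59.3
```

Request:
play_rows([
  [0.01,-0.05,0,0,10],
  [0.01,-0.05,0,0,10],
  [0.01,-0.05,0,0,10],
  [0.01,-0.05,0,0,10],
  [0.01,-0.05,0,0,10],
])

```text
clock: 21.5
tcp_pos: [0.5363, -0.0215, 0.0495]
eef_rot: [[-0.981, -0.196, 0.001], [-0.196, 0.981, 0.001], [-0.001, 0.001, -1.0]]
contact_force: [-4.5, 2.0, 7.2]
width: 0.0175
grasp_force: 59.6
```

Request:
play_rows([
  [0,0,0,0,10],
  [0,0,0,0,10],
])

```text
clock: 21.7
tcp_pos: [0.5364, -0.0218, 0.0496]
eef_rot: [[-0.981, -0.196, 0.001], [-0.196, 0.981, 0.0], [-0.001, 0.0, -1.0]]
contact_force: [-4.3, -0.1, 5.7]
width: 0.018
grasp_force: 59.5
```

Request:
play_rows([
  [0.006,-0.03,0,0,10],
  [0.006,-0.03,0,0,10],
  [0.006,-0.03,0,0,10],
  [0,0,0,0,10],
])

```text
clock: 22.1
tcp_pos: [0.5369, -0.0244, 0.0495]
eef_rot: [[-0.981, -0.196, 0.001], [-0.196, 0.981, 0.003], [-0.001, 0.002, -1.0]]
contact_force: [-5.2, 4.6, 8.2]
width: 0.0173
grasp_force: 59.6
```

Request:
play_rows([
  [0.005,-0.025,0,0,10],
  [0.005,-0.025,0,0,10],
  [0,0,0,0,10],
])

```text
clock: 22.4
tcp_pos: [0.5371, -0.0256, 0.0496]
eef_rot: [[-0.98, -0.197, 0.0], [-0.197, 0.98, 0.004], [-0.001, 0.004, -1.0]]
contact_force: [-5.1, 6.6, 8.1]
width: 0.0178
grasp_force: 59.7
```

Request:
play_rows([
  [0.005,-0.025,0,0,10],
  [0.005,-0.025,0,0,10],
  [0,0,0,0,10],
])

```text
clock: 22.7
tcp_pos: [0.5371, -0.0256, 0.0495]
eef_rot: [[-0.98, -0.198, -0.0], [-0.198, 0.98, 0.009], [-0.001, 0.008, -1.0]]
contact_force: [-6.8, 14.4, 8.8]
width: 0.0177
grasp_force: 60.0
```

Firm contact: about 15 N at ~13.7 mm of travel, well short of the 24 mm stop. I add a little push and check that the carrier is home.

Request:
play_rows([
  [0.004,-0.02,0,0,10],
  [0,0,0,0,10],
  [0,0,0,0,10],
  [0,0,0,0,10],
  [0,0,0,0,10],
])

```text
clock: 23.2
tcp_pos: [0.5372, -0.0257, 0.0496]
eef_rot: [[-0.98, -0.199, -0.0], [-0.199, 0.98, 0.01], [-0.002, 0.01, -1.0]]
contact_force: [-7.1, 16.2, 9.8]
width: 0.0177
grasp_force: 60.1
```

```bash
python3 - <<'E'
from h import *
f=grab_frame("wrist"); o=get_obs(); print(o["clock"],o["tcp_pos"],o["contact_force"],o["qvel"].round(4) if hasattr(o["qvel"],"round") else o["qvel"])
m=yellow(f["image"]); m[330:]=0
bx=lambda q:[place(B,q) for n,y in (("c",-.01),("d",0),("a",.01)) for B in plate(n,y,.012)]
ys,xs=np.nonzero(m[:, 150:330]); xs=xs+150
q0=np.r_[.522*U-.186*N,np.radians(11.4)]
hull=lambda q:p(f,np.vstack(bx(q))); h0=hull(q0); x0,x1=int(h0[:,0].min())-3,int(h0[:,0].max())+8
R1=int(min(300,h0[:,1].max()))
c=lambda q:np.abs(render(f,bx(q))-m)[:R1,x0:x1].sum()/m[:R1,x0:x1].sum()
r=minimize(c,q0,method="Nelder-Mead",options=dict(initial_simplex=q0+np.array([[0,0,0],[.005,0,0],[0,.004,0],[0,0,.03]]),maxiter=80)); q=r.x
print(r.fun,"u,n",U@q[:2],N@q[:2],np.degrees(q[2]),x0,x1,R1)
D=lambda u,n,z:p(f,np.r_[u*U+n*N,z])[0]
for nm,n,z in(("datum top",-.3303,.038),("carrier -y top home",-.3303,.036)): print(nm,D(.45,n,z),D(.58,n,z))
for nm,z,n in(("datum",.038,-.3303),("carr+y base",.012,-.2003)):
    a=D(.56,n,z);b=D(.60,n,z); print(nm,edge(f,a[0],b[0],a[1],b[1],z,5))
cv2.imwrite("pics/w8.png",f["image"])
E
```

```text
23.25 [ 0.53714077 -0.02566517  0.04953916] [-7.19708787 16.62826788  9.95349285] [-0.0007  0.0002  0.0003 -0.0001  0.0001  0.    ]
0.18478418383190146 u,n 0.5205222645009334 -0.1866356099689805 12.735945824404714 145 264 300
datum top [-163.97080128  145.45401656] [-59.48264001 403.9137953 ]
carrier -y top home [-157.83204865  145.18873096] [-55.69706572 401.12370096]
datum {'px': [-73.6, -46.9], 'n': -0.3314, 'ang': 12.15, 'k': 20}
carr+y base {'px': [199.7, 199.4], 'n': -0.1978, 'ang': 5.08, 'k': 9}
```

Request:
play_rows([
  [0.005,-0.025,0,0,10],
  [0,0,0,0,10],
  [0,0,0,0,10],
  [0,0,0,0,10],
  [0,0,0,0,10],
])

```text
clock: 23.75
tcp_pos: [0.5371, -0.0257, 0.0495]
eef_rot: [[-0.98, -0.199, -0.001], [-0.199, 0.98, 0.012], [-0.002, 0.012, -1.0]]
contact_force: [-7.9, 19.9, 10.3]
width: 0.018
grasp_force: 60.3
```

```bash
python3 - <<'E'
from h import *
o=get_obs(); print(o["clock"],o["tcp_pos"],o["contact_force"],o["grasp_force"])
if 12<o["contact_force"][1]<40: print(job_done())
E
```

```text
23.75 [ 0.53713687 -0.02571188  0.0495232 ] [-7.93758189 19.91414199 10.34394623] 60.31634867191315
the job is handed in; nothing more can be done
None
```

I seated spacer plates C, D and A in the gap, closed the fence on them at about 14 mm of its 24 mm travel, and handed the job in at 23.8 s with the knob held at about 20 N; the hand-in returned no verdict.

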